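# Index the inspection table on by one hole

### The arm

A 6-joint arm with a two-finger parallel gripper is mounted at the origin on the work surface. World frame = base frame: x ahead of the robot, y to its left, z up, the work surface at z = 0. Lengths are in m, angles in rad, forces in N, time in s.
With the tool pointing down it reaches from about 0.3 to 0.875 m from the base axis. Payload 6.4 kg.
Tool frame: the origin (TCP) lies between the finger pads; the fingertips stand 22 mm ahead of it and the grasp point (between the pads) lies 3 mm ahead of it; z points along the fingers, y is the line along which they close (so a half turn about z gives the same grasp; the last joint's range is limited). The gripper opens to 85 mm and grips with 20 to 120 N. Pads are 22 mm wide; open, the fingers measure 114 mm over their backs; the gripper's body (76 mm by 85 mm) begins 54 mm behind the grasp point. The pads swing forward as they close: fully open they stand 13 mm farther back than shut.
Start: joints at [0.918, 0.181, 1.607, -0, 1.354, -0.206], TCP at [0.248, 0.519, 0.253] pointing down, gripper open.
Joint ranges: [-2.99, 2.99], [-0.89, 2.07], [0.3, 2.58], [-1.14, 4.28], [0, 2.63], [-3.12, 3.12]. Speed limits (rad/s): [2.57, 2.57, 3.01, 3.14, 3.14, 3.14].

### API

Orientations are given as a unit quaternion [w, x, y, z].
In Python, from bench import ctrl, imaging, workorder gives the robot as it stands.
- The arm moves only by the shell command python3 -m pendant 'ROWS' [OPENING]. ROWS is JSON, a list of rows, each a list of 4 numbers: the shift along the tool's x, y, z in cm, then the turn about the tool's z in degrees. In form: [[dx, dy, dz, roll], ...]. A call has 1 to 12 rows; each row is the pose to reach, as a shift and turn from the pose commanded when the call began, along the tool's axes at that moment; what a row does not reach only later rows make up. A row lasts 1/12 s, in which the tool goes at most 41.7 mm and 7.16 degrees, less where a joint would pass 70% of its speed; a pose out of reach is approached as far as the arm can. A call with a gripper value outside its range is refused whole. OPENING is the opening, from 0 (shut) to 1 (fully open), set as the call begins (- or left out, the last holds). The fingers move at their own pace and stop on an object; the grip force is fixed at half the most. Time passes only in rows, so rows that repeat a pose let the fingers close. It gives the time, the measured TCP pose, the force, the opening and the grip force at its end, in the units of the state.
- ctrl.get_obs(): the state, without advancing time (a new reading comes with each control period).
- imaging.camera(name): name is "scene" or "top"; returns the picture (400x640x3 uint8, red, green, blue); there is no depth.
- imaging.camera_info(name): a dict with "K" (3x3 intrinsics, pixels), "k1" (the pictures are not rectified: a ray, as slopes to the right and down, at radius r is drawn at 1 + k1 r^2 times it, then the intrinsics apply), "T" (4x4, takes a point from camera to world coordinates). Camera axes: x right, y up, looking along -z (the intrinsics and any distortion apply to the point x, -y, -z); pixel columns grow to the right and rows downward; lengths in m; the calibration is good to about 2 mm. A picture is of the moment at which its call begins. camera_info takes no time and is no camera call.
- workorder.hand_in(): hands the job in; it is judged then, once.
The state is a dict: "time_s": time; "q": joint angles; "dq": joint speeds; "joint_efforts": joint torques, N m; "eef_pos": TCP position; "eef_rot": TCP orientation; "wrist_force": force on the tool from outside, world axes, zero at the start; "torque": the same for the moment, N m; "opening": opening from 0.0 (shut) to 1.0 (fully open); "grasp_force": force on a finger pad.
Only numpy, scipy, OpenCV 4.12 (cv2) and the standard library are available. Lean on these libraries where they do the work, as an engineer would, in place of code of your own. Each camera call takes 0.05 s, during which the arm holds its last target. There are 200 camera calls.

### The job

Index the flange on the rotary table to its next station: with the fingertips press the orange plunger knob in until the table is free, turn the table anticlockwise (seen from above) by one hole and no further, then let the knob spring all the way up so that it locks in that hole, and move clear. Press and push only: do not take the knob between the fingers, do not lift or shift the flange on the table, and leave the other things on the bench where they are.

Things in the scene. Friction and masses are not known exactly. Their poses are not given: they have to be found in the camera images.
- knob_top (a point): Centre of the flat top of the orange plunger knob (36 mm across, 15 mm thick, rubbery, 14 mm clear of the steel boss below it). The plunger stands upright on a dark steel arm of the rotating face plate, 105 mm from its axis, and goes round with it. The point moves down as the knob is pressed; with the knob up it is 148 mm above the bench, the highest part of the index table, clear all round.
- table_axis (a point): Point on the vertical axis of the index table, level with the top of its aluminium face plate (164 mm across, 106 mm above the bench). z is up. The grey base, 260 mm across, is fixed on a black granite plate 40 mm high and carries a steel ring with 12 holes, 30 degrees apart, on a circle of 105 mm radius.
- next_hole (a point): Centre of the next hole, at the upper face of the fixed steel ring (86 mm above the bench), 105 mm from the axis and 30 degrees anticlockwise, seen from above, of the hole in which the plunger sits at the start. The knob must end above it.
- index_table (a joint): Angle of the face plate with its arm and plunger (rad): 0 in the starting hole, growing anticlockwise seen from above, 0.524 (30 degrees) in the next hole. With the plunger pressed in, turning takes 1 to 2 N at the knob; the table stays where it is left.
- plunger (a joint): How far the plunger is pressed down (m): 0 up, 0.013 at its hard stop. A spring lifts it with 4 N at the top, 9 N at the bottom. In a hole it locks the table; beyond 0.009 it is free. Let go between holes it stays at about 0.0085 under the ring and slips up at the next hole; its round nose draws the table in from about 3 degrees off.
- flange: Turned steel flange being inspected, lying loose over a short spigot in the middle of the face plate: disc 96 mm across and 12 mm thick with 12 bolt holes, hub 54 mm across, 30 mm high in all. Origin at the centre of its underside, z up. It turns with the table; its top is at 136 mm above the bench.
- spare_flange: An identical flange waiting on the bench, to the robot's right. Origin at the centre of its underside.
- pendant: Black jog pendant, 165 x 110 x 40 mm, with a joystick (104 mm high in all), red stop button and small buttons, on the bench to the robot's left. Origin at the centre of its underside.
- cleaner: White lens-cleaner bottle, 58 mm across and 150 mm high, on the bench to the robot's left, farther off. Origin at the centre of its underside.
Not all that is in view belongs to the job. Leave any blue or pink look-alike of the flange alone.

How it is judged:
On the way, in this order (a step that is already met when the one before it is completed fails the run):
1. the plunger is pressed in with the table still at its first hole (value of joint plunger above 0.0075 m and value of joint index_table below 0.13 rad), for 0.05 s.
2. the table has come round to the next hole and the plunger has sprung up in it (value of joint index_table between 0.49 and 0.557 rad and value of joint plunger below 0.002 m), for 0.2 s.
At the end, for the whole second after the job is handed in: The table stands at rest one hole (30 degrees, within 2) anticlockwise of where it started, the plunger is fully up (within 2 mm) and so locked in that hole, and the flange still lies flat on the face plate over its spigot (within 5 mm) (all of step 2 and velocity of joint index_table between -0.05 and 0.05 rad/s and z of flange in the frame of table_axis below 0.004 m and horizontal distance between flange and table_axis below 0.005 m); the robot touches nothing.
It fails at once if the table is turned well past the next hole, or clockwise (value of joint index_table above 0.75 rad or value of joint index_table below -0.15 rad).
It fails at once if the knob is taken between the fingers (z of the grasp point in the frame of knob_top below 0.006 m and horizontal distance between the grasp point and knob_top below 0.018 m).
It fails at once if the flange on the table is lifted or shifted (distance of flange from where it was at the start of the episode above 0.008 m).
It fails at once if the spare flange, the pendant or the bottle is moved or knocked over (distance of any of spare_flange, pendant, cleaner from where it was at the start of the episode above 0.015 m or angle between cleaner's own z axis and vertical above 0.3 rad).
It also fails if it takes over 32 s, if anything falls off the work surface, if the arm or the gripper's body presses on something with over 40 N, if the wrist force passes 120 N, or if a joint passes its speed limit or range.

## Working session

There is one attempt and no reset: what is moved stays moved. The work goes in short steps, Python scripts to look and compute and a shell command to move; the robot and the scene stay as the last step left them, time stands still between calls to the robot, and variables do not carry over. Pictures are saved under pics/ and viewed, at most 10 in all, crops included, and the job is handed in when it is done.

```bash
mkdir -p pics
python3 - <<'E'
from bench import ctrl, imaging
import cv2
for n in ("scene","top"):
    cv2.imwrite(f"pics/{n}0.png",imaging.camera(n)[:,:,::-1]); i=imaging.camera_info(n); print(n,i)
o=ctrl.get_obs(); print(o['time_s'],o['eef_pos'],o['eef_rot'],o['wrist_force'])
E
```

```text
scene {'K': array([[455.48835902,   0.        , 318.59508905],
       [  0.        , 455.48835902, 198.52478639],
       [  0.        ,   0.        ,   1.        ]]), 'k1': 0.008357681957323221, 'T': array([[ 0.47956355, -0.72687014,  0.49160818,  1.32822687],
       [ 0.87737752,  0.40681028, -0.25438964, -0.3756766 ],
       [-0.01508303,  0.55332196,  0.8328309 ,  1.3240224 ],
       [ 0.        ,  0.        ,  0.        ,  1.        ]])}
top {'K': array([[412.35888399,   0.        , 319.27471404],
       [  0.        , 412.35888399, 207.47338251],
       [  0.        ,   0.        ,   1.        ]]), 'k1': -0.092063299559247, 'T': array([[-1.41592101e-02,  9.81253094e-01, -1.92202712e-01,
         3.51872261e-01],
       [-9.99899559e-01, -1.37753331e-02,  3.33345846e-03,
        -4.71727445e-03],
       [ 6.23310046e-04,  1.92230606e-01,  9.81349584e-01,
         1.44001380e+00],
       [ 0.00000000e+00,  0.00000000e+00,  0.00000000e+00,
         1.00000000e+00]])}
0.1 [0.24813445 0.51817445 0.25245751] [-3.31850339e-04  2.21544459e-01  9.75149931e-01 -7.44989890e-04] [0.55030325 0.5485448  0.31561289]
```

View pics/scene0.png

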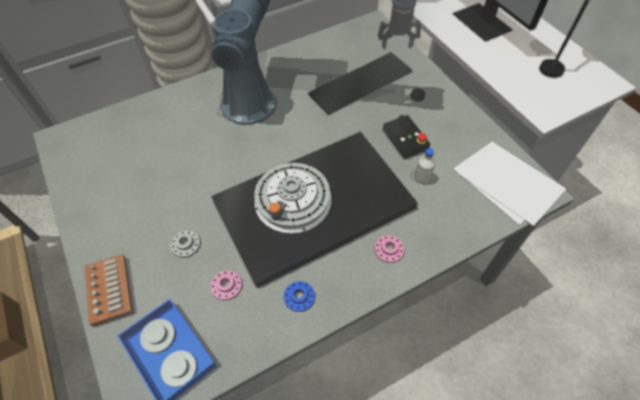

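View pics/top0.png

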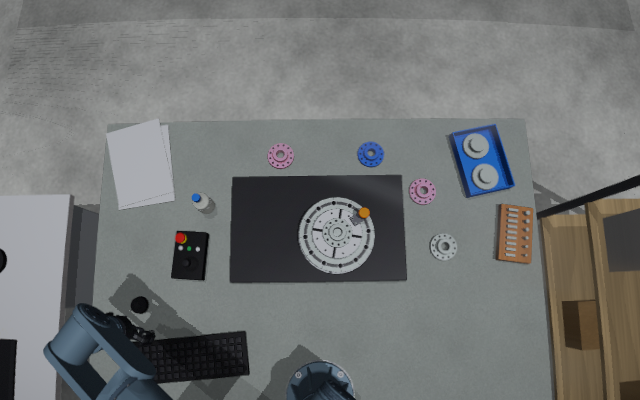

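The index table is at scene (292,195) and top (337,235), and the orange knob at scene (275,209) and top (364,213). Look-alikes are the spare flange at top (443,247), the pink flanges at (280,155) and (423,191), the blue flange at (370,154), and the orange-brown rack at (515,234). The red stop button at (181,238) and the orange knob are the only small round bright parts. I choose the orange disc on the table's arm and check it in a close crop.

```bash
cat > h.py <<'E'
import numpy as np, cv2
from bench import imaging
def ray(n,uv):
    i=imaging.camera_info(n); T=i['T']
    p=cv2.undistortPoints(np.array([[uv]],float),i['K'],np.array([i['k1'],0,0,0.]))[0,0]
    d=T[:3,:3]@np.array([p[0],-p[1],-1]); return T[:3,3],d/np.linalg.norm(d)
def onz(n,uv,z):
    c,d=ray(n,uv); return c+d*(z-c[2])/d[2]
def tri(a,b):
    (c,d),(e,f)=ray('scene',a),ray('top',b)
    s=np.linalg.lstsq(np.c_[d,-f],e-c,rcond=None)[0]; P,Q=c+d*s[0],e+f*s[1]
    return (P+Q)/2,np.linalg.norm(P-Q)
def orange(n):
    im=imaging.camera(n); h=cv2.cvtColor(im,cv2.COLOR_RGB2HSV)
    m=cv2.inRange(h,(5,150,120),(20,255,255)); _,_,s,c=cv2.connectedComponentsWithStats(m)
    return im,[(x[4],x[:4],y) for x,y in zip(s[1:],c[1:]) if x[4]>25]
E
python3 - <<'E'
from h import *
im,o=orange('scene');im2,o2=orange('top'); print(o,o2)
a=cv2.resize(im[150:250,240:345],None,fx=4,fy=4,interpolation=2)[:400,:400]
b=cv2.resize(im2[185:285,288:388],None,fx=4,fy=4,interpolation=2)
cv2.imwrite('pics/c1.png',np.hstack([a,b])[:,:,::-1])
E
```

```text
[(np.int32(59), array([271, 204,   9,   8], dtype=int32), array([274.59322034, 207.45762712]))] [(np.int32(90), array([359, 207,  11,  11], dtype=int32), array([363.85555556, 212.26666667]))]
```

View pics/c1.png

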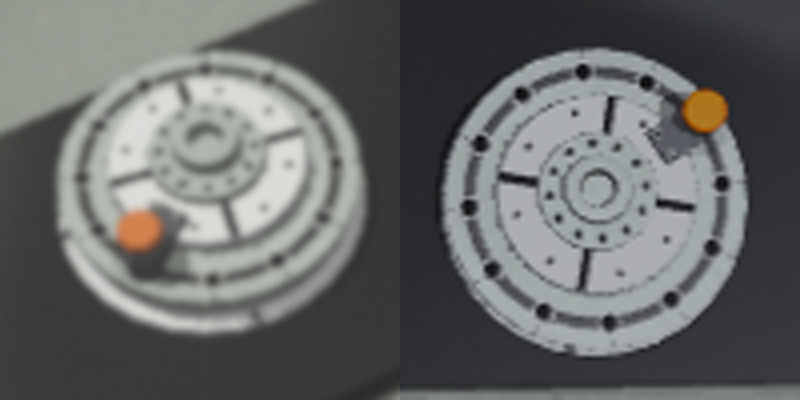

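Run:
```python
from h import *
np.set_printoptions(precision=4,suppress=True)
print('knob',tri((274.4,206.9),(364.1,212.2)),onz('top',(364.1,212.2),.148),onz('scene',(274.4,206.9),.148))
print('hub',tri((291.1,184.9),(337.1,231.1)),onz('top',(337.1,231.1),.136),onz('scene',(291.1,184.9),.136))
f=lambda x,y:(288+(x-400)/4-.4,185+y/4-.4)
A=onz('top',f(595.5,196),.086)
for h in [(583,72),(610,322),(480,143),(711,247),(521,94),(670,299),(469,207),(721,184),(543,311),(647,82),(491,269)]:
    p=onz('top',f(*h),.086)-A; print(np.hypot(*p[:2]).round(4),np.degrees(np.arctan2(p[1],p[0])).round(1))
K=onz('top',(364.1,212.2),.148); d=K-A;print('axis',A,'knob rel',np.hypot(*d[:2]),np.degrees(np.arctan2(d[1],d[0])))
```

```text
knob (array([ 0.5896, -0.1504,  0.141 ]), np.float64(0.004702322993833261)) [ 0.5876 -0.1518  0.148 ] [ 0.5949 -0.1496  0.148 ]
hub (array([ 0.5315, -0.0637,  0.1271]), np.float64(0.0033996824723565243)) [ 0.5297 -0.0649  0.136 ] [ 0.5381 -0.0645  0.136 ]
0.1051 4.5
0.1042 -174.7
0.1055 64.3
0.1038 -114.9
0.1057 34.9
0.1042 -145.4
0.1049 94.2
0.1046 -85.4
0.1042 154.5
0.1057 -25.4
0.1052 124.2
axis [ 0.5282 -0.0649  0.086 ] knob rel 0.10521110663332009 -55.6816760810937
```

Holes lie at 4.6°+30k, so the knob is at -55.4°. Axis is about (0.530,-0.065), knob about (0.590,-0.151) and next hole about (0.625,-0.110). The close crop confirms the orange disc on the dark arm. Next I move over it with the fingers shut.

```bash
python3 -m pendant '[[-2,-1.5,0,-3],[-5,-3.8,0,-8],[-8,-6.1,0,-13],[-11.2,-8.5,0,-18],[-14.4,-11,0,-23],[-17.6,-13.5,0,-25.6],[-20.8,-16,0,-25.6],[-24,-18.4,0,-25.6],[-27.2,-20.8,0,-25.6],[-30.4,-23.3,0,-25.6],[-32.5,-25,0,-25.6],[-32.5,-25,0,-25.6]]' 0; python3 -c "
from bench import ctrl;o=ctrl.get_obs();print(o['q'],o['eef_pos'],o['eef_rot'])"
```

```text
time_s: 1.2
eef_pos: [0.4355, 0.1485, 0.2534]
eef_rot: [0.001, 0.003, 1.0, -0.001]
wrist_force: [1.0, 0.6, -1.0]
opening: 0.001
grasp_force: 0.0
[ 7.09244527e-02 -8.48715155e-02  1.88393318e+00 -1.79551597e-03
  1.34154094e+00 -1.49437972e+00] [0.43552465 0.1485177  0.25341589] [ 5.58038131e-04  2.54248603e-03  9.99996263e-01 -8.35562339e-04]
```

```bash
python3 -m pendant '[[-1,-2,0,0],[-2.7,-5.2,0,0],[-4.4,-8.5,0,0],[-6.1,-12,0,0],[-7.8,-15.3,0,0],[-9.5,-18.6,0,0],[-11.2,-22,0,0],[-12.9,-25.2,0.5,0],[-14.4,-28.2,2,0],[-15.4,-30,4,0],[-15.4,-30,5,0],[-15.4,-30,5,0]]'
python3 - <<'E'
from h import *
ims=[imaging.camera(n) for n in ('scene','top')]
a=cv2.resize(ims[0][140:240,230:330],None,fx=4,fy=4,interpolation=2)
b=cv2.resize(ims[1][160:260,310:410],None,fx=4,fy=4,interpolation=2)
cv2.imwrite('pics/c2.png',np.hstack([a,b])[:,:,::-1])
E
```

```text
time_s: 2.2
eef_pos: [0.5857, -0.1469, 0.1995]
eef_rot: [-0.003, 0.001, 1.0, 0.002]
wrist_force: [-0.9, 0.4, -1.3]
opening: -0.001
grasp_force: 0.0
```

View pics/c2.png

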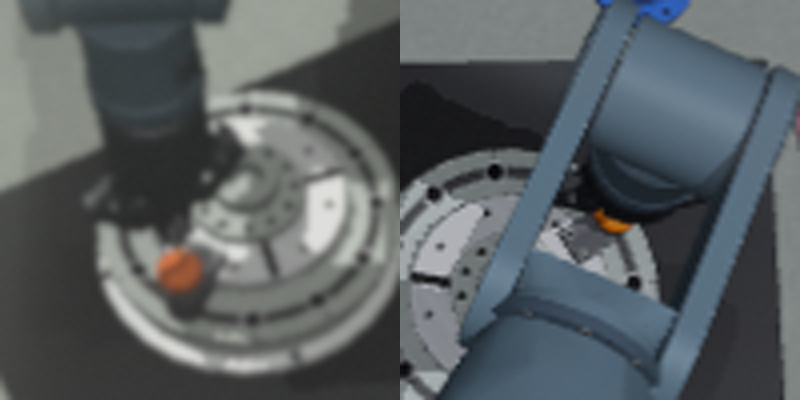

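The scene crop shows the shut fingertips at about (175,240), just above and behind the orange knob at (180,270). In the top view the wrist hides most of the knob (612,220). Both agree with the plan. Now I lower gently to find contact.

```bash
python3 -m pendant '[[-0.3,-0.4,0.5,0],[-0.3,-0.4,1,0],[-0.3,-0.4,1.5,0],[-0.3,-0.4,2,0],[-0.3,-0.4,2.5,0],[-0.3,-0.4,2.8,0],[-0.3,-0.4,3,0],[-0.3,-0.4,3,0],[-0.3,-0.4,3,0],[-0.3,-0.4,3,0]]'
```

```text
time_s: 3.13
eef_pos: [0.5907, -0.1514, 0.1735]
eef_rot: [0.0, 0.0, 1.0, -0.0]
wrist_force: [0.2, -0.4, -0.1]
opening: 0.003
grasp_force: 0.0
```

```bash
python3 -m pendant '[[0,0,0.15,0],[0,0,0.3,0],[0,0,0.45,0],[0,0,0.6,0],[0,0,0.6,0],[0,0,0.6,0]]'
```

```text
time_s: 3.63
eef_pos: [0.5907, -0.1514, 0.1676]
eef_rot: [0.0, -0.0, 1.0, -0.0]
wrist_force: [-1.2, 0.6, 3.0]
opening: 0.0
grasp_force: 1.9
```

```bash
python3 -m pendant '[[0,0,0.2,0],[0,0,0.4,0],[0,0,0.6,0],[0,0,0.75,0],[0,0,0.9,0],[0,0,0.9,0],[0,0,0.9,0]]'
```

```text
time_s: 4.22
eef_pos: [0.5908, -0.1514, 0.1588]
eef_rot: [0.0, -0.0, 1.0, -0.0]
wrist_force: [-1.3, 0.6, 7.1]
opening: -0.005
grasp_force: 3.4
```

```bash
python3 -m pendant '[[0,0,0.1,0],[0,0,0.1,0],[-0.18,0.13,0.1,0],[-0.36,0.27,0.1,0],[-0.54,0.41,0.1,0],[-0.73,0.55,0.1,0],[-0.9,0.7,0.1,0],[-1.07,0.85,0.1,0],[-1.24,1.0,0.1,0],[-1.41,1.16,0.1,0],[-1.41,1.16,0.1,0]]'
python3 - <<'E'
from h import *
from bench import ctrl
print([ctrl.get_obs()['wrist_force'].round(1)])
im,o=orange('scene');print(o, onz('scene',o[0][2],.137) if o else 0)
cv2.imwrite('pics/c3.png',cv2.resize(im[140:240,230:330],None,fx=4,fy=4,interpolation=2)[:,:,::-1])
E
```

```text
time_s: 5.13
eef_pos: [0.6054, -0.1399, 0.1581]
eef_rot: [0.001, -0.0, 1.0, -0.0]
wrist_force: [-0.1, 0.3, 7.3]
opening: 0.0
grasp_force: 3.6
[array([-0.1,  0.3,  7.3])]
[] 0
```

View pics/c3.png

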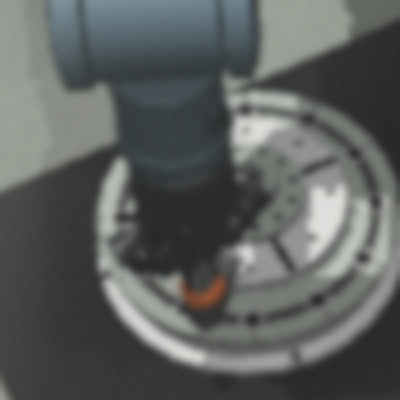

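The knob has gone from (180,270) to (205,288) in the crop and the plate slots have turned with it, so the table is free and follows. The fingertips sit on the knob's back half. Next is the remaining arc, almost to the hole.

```bash
python3 -m pendant '[[-0.16,0.17,0,0],[-0.32,0.34,0,0],[-0.48,0.5,0,0],[-0.63,0.67,0,0],[-0.77,0.85,0,0],[-0.91,1.03,0,0],[-1.05,1.21,0,0],[-1.19,1.4,0,0],[-1.33,1.61,0,0],[-1.45,1.78,0,0],[-1.57,1.97,0,0],[-1.57,1.97,0,0]]'
python3 - <<'E'
from h import *
im=imaging.camera('scene'); im2=imaging.camera('top')
a=cv2.resize(im[140:240,230:330],None,fx=4,fy=4,interpolation=2)
b=cv2.resize(im2[185:285,288:388],None,fx=4,fy=4,interpolation=2)
cv2.imwrite('pics/c4.png',np.hstack([a,b])[:,:,::-1])
E
```

```text
time_s: 6.18
eef_pos: [0.6212, -0.1203, 0.1582]
eef_rot: [0.001, -0.0, 1.0, -0.001]
wrist_force: [1.6, -0.6, 6.3]
opening: -0.004
grasp_force: 3.5
```

View pics/c4.png

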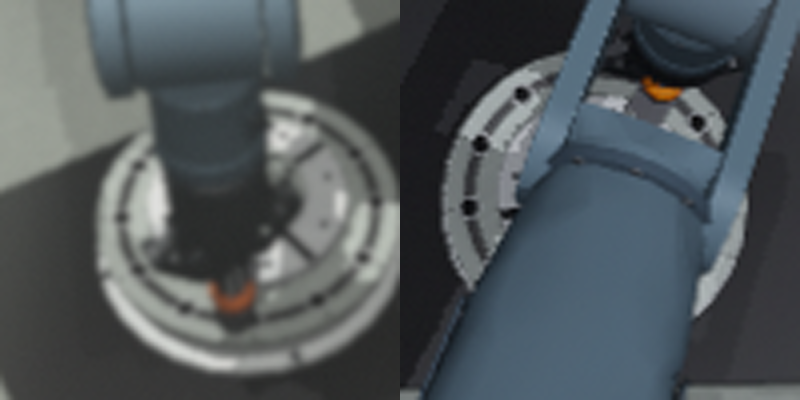

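Turned about 24° by TCP; the start hole is now bare at (697,122) in the top crop. I do the last 6° and then let up.

```bash
python3 -m pendant '[[-0.1,0.22,0,0],[-0.18,0.45,0,0],[-0.26,0.68,0,0],[-0.35,0.97,0,0],[-0.35,0.97,0,0],[-0.35,0.97,-0.2,0],[-0.35,0.97,-0.4,0],[-0.35,0.97,-0.6,0],[-0.35,0.97,-0.6,0],[-0.35,0.97,-0.6,0]]'
```

```text
time_s: 7.12
eef_pos: [0.6252, -0.1107, 0.1642]
eef_rot: [0.002, 0.0, 1.0, -0.001]
wrist_force: [5.2, -1.0, 4.9]
opening: 0.001
grasp_force: 2.5
```

At 6 mm depth the spring still pushes with 5 N, so the plunger has entered a hole. I lift off and back away.

```bash
python3 -m pendant '[[0,0,-0.3,0],[0,0,-0.6,0],[0,0,-1,0],[0,0,-2,0],[0,0,-4,0],[0,0,-7,0],[2,0,-10,0],[5.5,1,-11,0],[9.5,2,-11,0],[13.5,3,-11,0],[17.5,4,-11,0],[17.5,4,-11,0]]';  python3 -m pendant '[[2,3,0,0],[4,6.5,0,0],[6,10,0,0],[6,13.5,0,0],[6,17,0,0],[6,20.5,0,0],[6,24,0,0],[6,24,0,0],[6,24,0,0]]'
python3 - <<'E'
from h import *
im,o=orange('scene');im2,o2=orange('top'); print(o,o2)
if o2: print(onz('top',o2[0][2],.148))
a=cv2.resize(im[150:250,240:340],None,fx=4,fy=4,interpolation=2)
b=cv2.resize(im2[185:285,288:388],None,fx=4,fy=4,interpolation=2)
cv2.imwrite('pics/c5.png',np.hstack([a,b])[:,:,::-1])
E
```

```text
time_s: 8.12
eef_pos: [0.441, -0.0671, 0.2711]
eef_rot: [-0.004, -0.0, 1.0, 0.001]
wrist_force: [2.2, 0.7, -1.3]
opening: 0.002
grasp_force: 0.0
time_s: 8.87
eef_pos: [0.3878, 0.171, 0.2732]
eef_rot: [-0.001, -0.002, 1.0, -0.0]
wrist_force: [-0.5, 0.3, 0.3]
opening: -0.0
grasp_force: 0.0
[(np.int32(64), array([287, 206,  10,   9], dtype=int32), array([291.359375, 210.203125]))] [(np.int32(86), array([346, 197,  11,  10], dtype=int32), array([350.69767442, 201.59302326]))]
[ 0.6227019  -0.11003613  0.148     ]
```

View pics/c5.png

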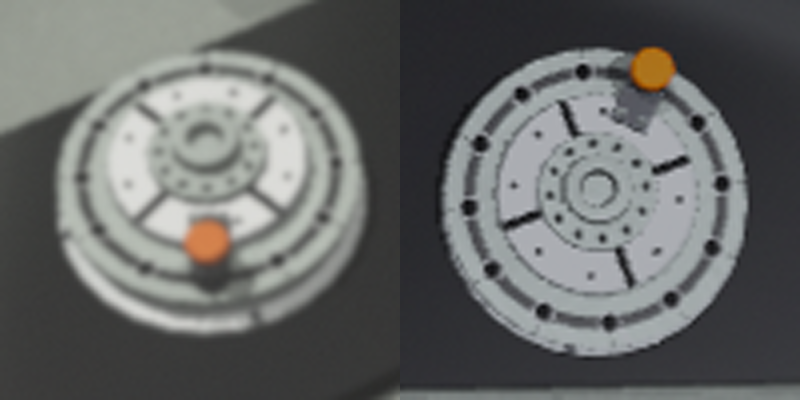

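The knob now stands at scene crop (207,241) and top crop (652,68), at -25.5° and so 30° round from the start. The start hole (697,122) is open and the flange is unmoved at (598,186). Handing in.

```bash
python3 -c "
from bench import workorder;print(workorder.hand_in())"
```

```text
the job is handed in; nothing more can be done
None
```

The job is handed in, with no verdict shown: the table was turned one hole (about 30°) anticlockwise, the knob sprang up locked in the next hole, the flange lies where it was on the plate, and the arm is clear.

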